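# Step the test-load selector to the three-pip load and confirm it

## Task

On the round test-load selector, push the dial's upright tab around until its pointer points at the middle of the disc marked with three raised pips, then press the button in the middle of the dial all the way down and let it come up again. Push the tab gently with the fingers without gripping it, press the button only once the pointer is at the three-pip disc, and leave the other things on the bench undisturbed.

Things in the scene. Friction and masses are not known exactly. Their poses are not given: they have to be found in the camera images.
- selector: Fixed grey round base plate of the selector, 224 mm in diameter and 16 mm thick, screwed down. Origin at the centre of its underside, on the dial's axis; its top is 16 mm above the bench. The four marking discs lie on the half that faces the robot (its -x side). A fixed console box, up to 0.30 m high, stands to the right (x over 0.47, y below -0.14): travel to the selector above or around it.
- dial: Turning aluminium disc, 90 mm in diameter, with a steel tab. Origin on the vertical axis, 17 mm above the bench; its top is 36 mm above the bench. Its x axis points along the tab. It turns 1.8 rad either way from the middle (tab along the base's -x) and starts within 0.35 rad of it. Friction about 3.5 N at the tab; no clicks, no spring: it stays where left. It must not feel over 20 N.
- tab (a point): Centre of the dial's tab, 52 mm from the axis and 40 mm above the bench. The tab is an upright steel fin 10 mm thick, from 30 to 72 mm from the axis, its top 58 mm above the bench and so 22 mm above the disc's top. It is pushed sideways on either flat face; a fingertip fits beside it over the disc's rim and base plate.
- pointer (a point): The point the pointer indicates: 90 mm from the axis, straight out along the tab, just beyond the small nose under the tab's outer end. It travels over the centres of the marking discs (their distance from the axis is 90 mm too) as the dial turns.
- disc_3: The marking disc with three raised dark pips in a triangle: fixed, aluminium, 31 mm in diameter, 3 mm thick, its pips' tops 21 mm above the bench. Origin at the centre of its underside, 90 mm from the dial's axis. Four discs (one, two, three, four pips) lie 0.75 and 1.35 rad to either side of the dial's middle position; which lies where varies.
- confirm_top (a point): Centre of the top of the black push button, 28 mm in diameter, on the dial's axis, about 58 mm above the bench, in a dark round housing 44 mm in diameter whose top is 48 mm above the bench. It is pressed straight down; the spring takes 5 N when fully down.
- confirm (a joint): Travel of the push button in m: 0 when up, 0.006 when fully down; it comes up by itself.
- specimen: Loose bystander: black round moulded specimen mount, 30 mm in diameter and 22 mm high, on the bench to the left of the selector. Origin at the centre of its underside.
- slug: Loose bystander: upright bare metal cylinder, 20 mm in diameter and 35 mm high, on the bench behind the selector. Origin at the centre of its underside.
- bolt: Loose bystander: hexagon bolt standing on its head, 53 mm high and 22 mm wide, on the bench to the right of the selector. Origin at the centre of its underside.

How it is judged:
On the way, in this order (a step that is already met when the one before it is completed fails the run):
1. the pointer is at the middle of the three-pip disc (within 8 mm), the button still up (horizontal distance between pointer and disc_3 below 0.008 m and value of joint confirm below 0.001 m), for 0.2 s.
2. the button is pressed down (5 mm or more) with the pointer at the three-pip disc (horizontal distance between pointer and disc_3 below 0.008 m and value of joint confirm above 0.005 m), for 0.1 s.
At the end, for the whole second after the job is handed in: The pointer is at rest within 8 mm of the middle of the three-pip disc and the button is up again (within 1 mm) (all of step 1 and angular speed of dial below 0.05 rad/s); the robot touches nothing.
It fails at once if the button is pressed (over 3 mm) while the pointer is more than 10 mm from the middle of the three-pip disc (value of joint confirm above 0.003 m and horizontal distance between pointer and disc_3 above 0.01 m).
It fails at once if the dial or its tab is forced or gripped (more than 20 N from the fingers) (contact force between the fingers and dial above 20 N).
It fails at once if the specimen is moved by more than 15 mm, lifted or knocked over (distance of specimen from where it was at the start of the episode above 0.015 m or angle between specimen's own z axis and vertical above 0.3 rad).
It fails at once if the slug is moved by more than 15 mm, lifted or knocked over (distance of slug from where it was at the start of the episode above 0.015 m or angle between slug's own z axis and vertical above 0.3 rad).
It fails at once if the bolt is moved by more than 15 mm, lifted or knocked over (distance of bolt from where it was at the start of the episode above 0.015 m or angle between bolt's own z axis and vertical above 0.3 rad).
It also fails if it takes over 64 s, if anything falls off the work surface, if the arm or the gripper's body presses on something with over 40 N, if the wrist force passes 120 N, or if a joint passes its speed limit or range.

## Robot

A 7-joint arm with a two-finger parallel gripper is mounted at the origin on the work surface; the furniture and walls round the work are solid. World frame = base frame: x ahead of the robot, y to its left, z up, the work surface at z = 0. Lengths are in m, angles in rad, forces in N, time in s.
With the tool pointing down it reaches from about 0.425 to 0.925 m from the base axis. Payload 6.8 kg.
Tool frame: the origin (TCP) lies on the centre line of the jaws, within the pads' length; the fingertips stand 25 mm ahead of it and the grasp point (between the pads) lies 6 mm ahead of it; z points along the fingers, y is the line along which they close (so a half turn about z gives the same grasp; the last joint's range is limited). The gripper opens to 85 mm and grips with 20 to 120 N. Pads are 22 mm wide; open, the fingers measure 114 mm over their backs; the gripper's body (76 mm by 85 mm) begins 54 mm behind the grasp point. The pads swing forward as they close: fully open they stand 13 mm farther back than shut.
Start: joints at [1.139, 0.477, 0.022, 1.555, -0.011, 1.109, -0.083], TCP at [0.215, -0.64, 0.229] pointing down, gripper open.
Joint ranges: [-2.96, 2.96], [-0.34, 2.1], [-1.41, 1.46], [0.24, 2.44], [-1.37, 4.51], [0.17, 1.92], [-2.96, 2.96]. Speed limits (rad/s): [2.39, 2.39, 3.14, 3.14, 3.14, 3.14, 3.14].

## Interface

Orientations are given as a rotation vector (axis times angle).
In Python, from bench import telemetry, grab_frame, job gives the robot as it stands.
- The arm moves only by the tool apply_moves, never from a script. Its argument "rows" is a list of rows, each a list of 2 entries, a list of its own where there are three numbers: the shift along the tool's x, y, z each as a share of 250 mm, from -1 to 1, then the turn, a rotation vector about the tool's x, y, z each as a share of pi rad, from -1 to 1. A call has 1 to 10 rows; each row is the pose to reach, as a shift and turn from the pose commanded when the call began, along the tool's axes at that moment, turning the shorter way round; what a row does not reach only later rows make up. A row lasts 1/8 s, in which the tool goes at most 62.5 mm and 10.7 degrees, less where a joint would pass 70% of its speed; a pose out of reach is approached as far as the arm can. A call with a number of a shift or a turn outside -1 to 1 is refused whole. A call with a gripper value outside its range is refused whole. "jaw" is the gripper's target within -1 to 1 (fully open at 1, half-way at 0, shut at -1), set as the call begins (left out, the last holds). The fingers move at their own pace and stop on an object; "newtons" is the grip in N (left out, the last holds). Time passes only in rows, so rows that repeat a pose let the fingers close. It gives the time, the measured TCP pose, the force, the opening and the grip force at its end, in the units of the state.
- telemetry.get_obs(): the state, without advancing time (a new reading comes with each control period).
- grab_frame(name): name is "scene" or "top" or "wrist"; returns a dict with "frame" (384x512x3 uint8, red, green, blue), "vertical_fov" (degrees; the focal length in pixels is half the picture's height over the tangent of half this angle, whatever the lens; pixels are square), "cx", "cy" (the principal point, pixels), "k1" (the pictures are not rectified: a ray, as slopes to the right and down, at radius r is drawn at 1 + k1 r^2 times it, then the intrinsics apply), "origin" and "attitude" of the camera in the world. Camera axes: x right, y up, looking along -z (the intrinsics and any distortion apply to the point x, -y, -z); pixel columns grow to the right and rows downward; lengths in m; the calibration is good to about 2 mm. A picture is of the moment at which its call begins. There is no depth.
- job.hand_in(): hands the job in; it is judged then, once.
The state is a dict: "clock": time; "joints": joint angles; "qvel": joint speeds; "tau": joint torques, N m; "tcp_pos": TCP position; "orientation": TCP orientation; "contact_force": force on the tool from outside, world axes, zero at the start; "moment": the same for the moment, N m; "grip_width": finger opening in m; "gripper_force": force on a finger pad.
Only numpy, scipy, OpenCV 4.12 (cv2) and the standard library are available. Lean on these libraries where they do the work, as an engineer would, in place of code of your own. Each camera call takes 0.05 s, during which the arm holds its last target. There are 200 camera calls.

## Working session

There is one attempt and no reset: what is moved stays moved. The work goes in short steps, Python scripts to look and compute and a tool call to move; the robot and the scene stay as the last step left them, time stands still between calls to the robot, and variables do not carry over. Pictures are saved under pics/ and viewed, at most 10 in all, crops included, and the job is handed in when it is done.

Besides the shell and the picture viewer there is one more tool, called after ">>>" as name(argument=value, ...) on one line, values as JSON. apply_moves: Moves the arm, as the interface text tells. Its arguments: {"type":"object","properties":{"rows":{"type":"array"},"jaw":{"type":"number"},"newtons":{"type":"number"}},"required":["rows"]}

```bash
mkdir -p pics
cat > h.py <<'E'
import numpy as np, cv2
from bench import telemetry, grab_frame, job
from scipy.spatial.transform import Rotation as R
def ray(c,u,v):
    f=192/np.tan(np.radians(c["vertical_fov"])/2)
    d=np.array([(u-c["cx"])/f,(v-c["cy"])/f]); s=d.copy()
    for _ in range(30): s=d/(1+c["k1"]*(s@s))
    A=att(c); return np.array(c["origin"]),A@np.array([s[0],-s[1],-1])
def att(c):
    a=np.array(c["attitude"],float)
    return a if a.shape==(3,3) else R.from_rotvec(a).as_matrix() if a.size==3 else R.from_quat(a).as_matrix()
def plane(c,u,v,z):
    o,d=ray(c,u,v); return o+d*(z-o[2])/d[2]
E
python3 - <<'E'
from h import *
import pickle
for n in("scene","top"):
    c=grab_frame(n); pickle.dump(c,open(n+".pkl","wb"))
    print(n,{k:v for k,v in c.items() if k!="frame"})
    cv2.imwrite(f"pics/{n}0.png",c["frame"][:,:,::-1])
print(telemetry.get_obs())
E
```

```text
scene {'vertical_fov': 43.293696371925506, 'cx': 255.74220902681483, 'cy': 183.81476702475385, 'k1': 0.059098236790871304, 'origin': array([ 0.88711873, -0.24931165,  0.81098313]), 'attitude': array([0.53505649, 0.17176685, 0.65775967])}
top {'vertical_fov': 46.243759369277896, 'cx': 261.2512000100394, 'cy': 186.80335945860037, 'k1': -0.13035569828879573, 'origin': array([0.48306519, 0.08199471, 0.95010067]), 'attitude': array([ 0.14308748, -0.10974126, -1.56680911])}
{'clock': 0.1, 'joints': array([ 1.13890587,  0.47773594,  0.02237258,  1.55635603, -0.01152734,
        1.10930363, -0.08305244]), 'qvel': array([ 1.11519139e-03, -3.33051987e-03,  5.74836596e-05, -1.66988479e-03,
       -8.52089906e-05,  6.81992053e-04, -1.41041108e-03]), 'tau': array([ 4.84011689e-03, -5.97759712e+01,  1.61383364e+00, -2.81954634e+01,
        1.28374470e-02,  5.01257149e-03, -8.89723367e-06]), 'tcp_pos': array([ 0.21456576, -0.63941753,  0.22850965]), 'orientation': array([-3.09889485e+00, -5.06171659e-01,  5.96023725e-04]), 'contact_force': array([ 1.04822694, -0.28901862,  0.08107014]), 'moment': array([ 0.01865585, -0.01090178,  0.03618233]), 'gripper_force': 0.0, 'grip_width': 0.08535930214278328}
```

View pics/top0.png

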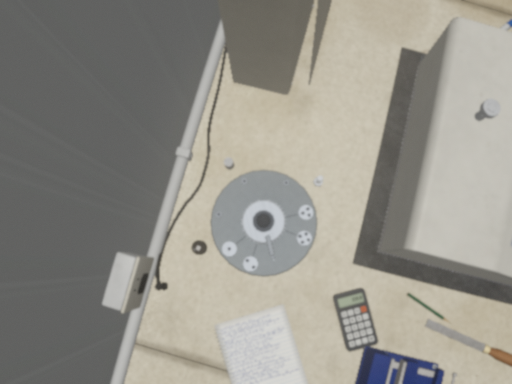

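View pics/scene0.png

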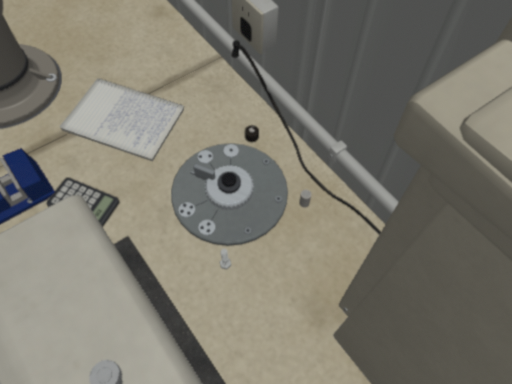

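The top view shows the selector centred at about (264,221), its tab towards (270,245), and discs at about (229,249), (250,264), (305,238) and (306,212). The specimen is at (199,247), the slug at (229,163) and the bolt at (319,181).

Run:
```python
from h import *
import pickle
t=pickle.load(open("top.pkl","rb"));s=pickle.load(open("scene.pkl","rb"))
a=cv2.resize(t["frame"][165:280,205:325],None,fx=5,fy=5,interpolation=3)[:,:,::-1]
b=cv2.resize(s["frame"][135:250,165:295],None,fx=5,fy=5,interpolation=3)[:,:,::-1]
cv2.imwrite("pics/t_crop.png",a);cv2.imwrite("pics/s_crop.png",b)
g=cv2.cvtColor(t["frame"],cv2.COLOR_RGB2GRAY)
for n,c,box in(("top",t,(200,160,330,290)),("scene",s,(165,135,295,250))):
    x0,y0,x1,y1=box
    hsv=cv2.cvtColor(c["frame"],cv2.COLOR_RGB2HSV)[y0:y1,x0:x1]
    m=((hsv[:,:,2]>185)&(hsv[:,:,1]<22)).astype(np.uint8)
    for q in cv2.findContours(m,0,2)[0]:
        if cv2.contourArea(q)>40:
            (u,v),r=cv2.minEnclosingCircle(q); print(n,"bright",u+x0,v+y0,r,plane(c,u+x0,v+y0,.019).round(4))
    m=(hsv[:,:,2]<60).astype(np.uint8)
    for q in cv2.findContours(m,0,2)[0]:
        if cv2.contourArea(q)>40:
            (u,v),r=cv2.minEnclosingCircle(q); print(n,"dark",u+x0,v+y0,r,plane(c,u+x0,v+y0,.052).round(4))
for n,u,v,z in(("slug",229,163,.03),("spec",199,247,.02),("bolt",319,181,.05)): print(n,plane(t,u,v,z).round(3))
```

```text
top bright 250.14044952392578 263.3876419067383 7.3203277587890625 [0.4752 0.1244 0.019 ]
top bright 229.0 248.5 7.159010887145996 [0.5055 0.1682 0.019 ]
top bright 303.9545440673828 237.68181610107422 7.078469276428223 [0.5279 0.0137 0.019 ]
top bright 305.6953125 211.84375 7.050703048706055 [0.5814 0.0095 0.019 ]
top bright 263.1730766296387 220.6923065185547 20.627975463867188 [0.5631 0.0978 0.019 ]
top bright 318.38135528564453 179.9915256500244 6.165318489074707 [ 0.6486 -0.0181  0.019 ]
scene dark 228.5 179.5 8.276573181152344 [0.5601 0.0986 0.052 ]
scene dark 251.5 136.5 5.700977325439453 [0.5311 0.2029 0.052 ]
slug [0.683 0.169 0.03 ]
spec [0.508 0.23  0.02 ]
bolt [ 0.641 -0.016  0.05 ]
```

View pics/t_crop.png

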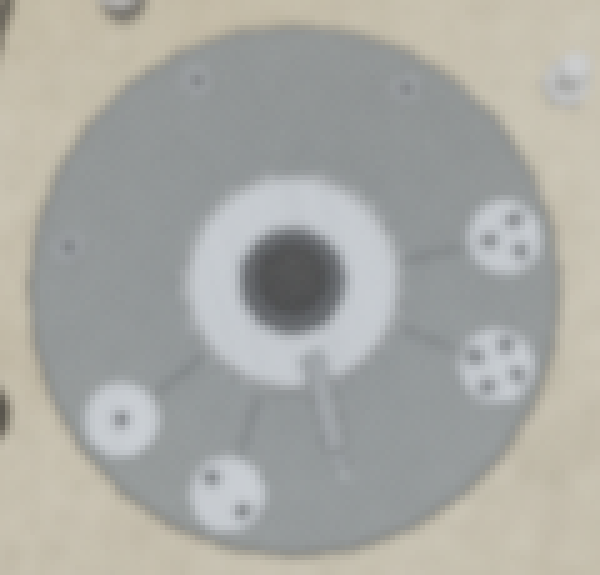

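View pics/s_crop.png

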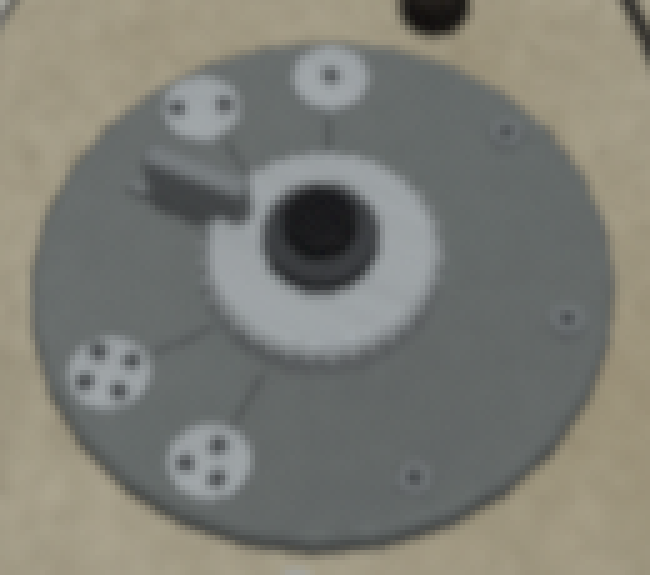

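The crops show the three-pip disc at top pixel (305.7,211.8). The tab points between the two- and four-pip discs, with its top edge running from about (267.6,236) to (272,254.4). So the dial has to turn counter-clockwise, pushed from the +y side first.

```bash
cat >> h.py <<'E'
def down(yaw): # tool z down, tool x at yaw (deg)
    return R.from_euler("z",yaw,degrees=True)*R.from_rotvec([np.pi,0,0])
def rows(tg,p0=None,R0=None):
    o=telemetry.get_obs(); p0=o["tcp_pos"] if p0 is None else np.array(p0)
    R0=R.from_rotvec(o["orientation"]) if R0 is None else R0
    for x,y,z,w in tg:
        s=R0.inv().apply(np.array([x,y,z])-p0)/.25; r=(R0.inv()*down(w)).as_rotvec()/np.pi
        print([list(map(float,s.round(3))),list(map(float,r.round(3)))])
E
python3 - <<'E'
from h import *
import pickle
from scipy.optimize import least_squares
t=pickle.load(open("top.pkl","rb"));s=pickle.load(open("scene.pkl","rb"))
order=[1.35,.75,-.75,-1.35] # 3,4,2,1
px={'t':[(305.9,212),(304.4,238),(250.4,263.6),(229,248.7)],
 's':[(165+209/5,135+461/5),(165+110/5,135+371/5),(165+201/5,135+107/5),(165+330/5,135+76/5)]}
for k,c in(('t',t),('s',s)):
    P=np.array([plane(c,u,v,.019)[:2] for u,v in px[k]])
    f=lambda q:(q[:2]+.09*np.c_[np.cos(q[2]+np.array(order)),np.sin(q[2]+np.array(order))]-P).ravel()
    r=least_squares(f,[.56,.1,3.58]); q=r.x
    print(k,q[:2].round(4),np.degrees(q[2]).round(2),"res mm",(r.fun*1000).round(1),"disc3 ang",np.degrees(q[2]+1.35).round(1),P[0].round(4))
    L=[(267.8,236),(272.2,254.4)] if k=='t' else [(165+243/5,135+186/5),(165+153/5,135+152/5)]
    A,B=[plane(c,u,v,.058)[:2] for u,v in L]
    for n,d in(("line",B-A),("outer",B-q[:2])): print(n,np.degrees(np.arctan2(d[1],d[0]))%360,np.linalg.norm(d))
print(R.from_rotvec(telemetry.get_obs()["orientation"]).as_matrix().round(3))
y0=18.5
rows([(.215,-.64,.45,y0),(.5,-.3,.45,y0),(.47,.2,.45,y0)])
E
```

```text
t [0.5607 0.0969] 205.46 res mm [-0.5  0.1  0.4  0.4  0.1  0.   0.  -0.5] disc3 ang 282.8 [0.5811 0.009 ]
line 193.46563141039599 0.03718634284725098
outer 194.58113506217927 0.0697233369994106
s [0.561 0.099] 205.56 res mm [-0.2  0.6 -0.  -0.3  0.  -0.1  0.2 -0.1] disc3 ang 282.9 [0.5813 0.0107]
line 195.0617380069573 0.03724103889462499
outer 195.27853005455196 0.06834692004627843
[[ 0.948  0.318 -0.001]
 [ 0.318 -0.948  0.002]
 [-0.    -0.002 -1.   ]]
[[0.001, 0.001, -0.886], [-0.001, 0.0, 0.0]]
[[1.514, -0.925, -0.885], [-0.001, 0.0, 0.0]]
[[2.037, -2.86, -0.881], [-0.001, 0.0, 0.0]]
```

>>> apply_moves(rows=[[[0,0,-0.3],[0,0,0]],[[0,0,-0.6],[0,0,0]],[[0,0,-0.886],[0,0,0]],[[0.25,-0.2,-0.886],[0,0,0]],[[0.5,-0.4,-0.886],[0,0,0]],[[0.75,-0.6,-0.886],[0,0,0]],[[0.9,-0.8,-0.886],[0,0,0]],[[1,-0.925,-0.886],[0,0,0]]], jaw=-1)

```text
clock: 1.1
tcp_pos: [0.3654, -0.3706, 0.4502]
orientation: [-3.1, -0.507, 0.0]
contact_force: [1.3, 0.4, 0.2]
grip_width: -0.0002
gripper_force: 0.0
```

Run:
```python
from h import *
o=telemetry.get_obs();print(o["clock"],o["tcp_pos"],o["grip_width"],o["joints"])
y0=18.5
rows([(.5,-.3,.45,y0),(.47,-.1,.45,y0),(.47,.2,.45,y0)])
```

```text
1.1 [ 0.36537323 -0.3706037   0.4502443 ] -0.00019111951712194654 [ 0.79142405  0.09294923 -0.13038448  1.578271    0.01212855  1.47156038
 -0.58622197]
[[0.6, -0.096, 0.001], [-0.0, 0.0, 0.0]]
[[0.741, -0.893, 0.001], [-0.0, 0.0, 0.0]]
[[1.124, -2.03, 0.001], [-0.0, 0.0, 0.0]]
```

>>> apply_moves(rows=[[[0.2,-0.1,0],[0,0,0]],[[0.4,-0.3,0],[0,0,0]],[[0.6,-0.5,0],[0,0,0]],[[0.74,-0.7,0],[0,0,0]],[[0.74,-0.9,0],[0,0,0]],[[0.8,-1,0],[0,0,0]],[[0.8,-1,0],[0,0,0]]])

```text
clock: 1.98
tcp_pos: [0.4748, -0.0694, 0.4506]
orientation: [-3.099, -0.515, -0.0]
contact_force: [0.1, -0.4, 0.4]
grip_width: -0.0001
gripper_force: 0.0
```

Run:
```python
from h import *
o=telemetry.get_obs();print(o["clock"],o["tcp_pos"],o["joints"].round(2))
y0=18.5
C=np.array([.561,.098])
def pose(th,off,r=.06):
    a=np.radians(th);u=np.array([np.cos(a),np.sin(a)]);n=np.array([-u[1],u[0]])
    return C+u*r-n*off
P=pose(194.7,.045); print(P)
rows([(*P,.45,194.7+180),(*P,.15,194.7+180)])
```

```text
1.975 [ 0.47475284 -0.06936304  0.45055061] [ 0.42  0.04 -0.42  1.64  0.01  1.47 -1.24]
[0.49154483 0.12630157]
[[0.316, -0.719, 0.002], [-0.0, -0.0, 0.023]]
[[0.316, -0.719, 1.202], [-0.0, -0.0, 0.023]]
```

>>> apply_moves(rows=[[[0.15,-0.2,0],[0,0,0]],[[0.25,-0.4,0],[0,0,0]],[[0.316,-0.6,0],[0,0,0]],[[0.316,-0.719,0.1],[0,0,0.023]],[[0.316,-0.719,0.3],[0,0,0.023]],[[0.316,-0.719,0.5],[0,0,0.023]],[[0.316,-0.719,0.7],[0,0,0.023]],[[0.316,-0.719,0.9],[0,0,0.023]],[[0.316,-0.719,1],[0,0,0.023]],[[0.316,-0.719,1],[0,0,0.023]]])

```text
clock: 3.22
tcp_pos: [0.4914, 0.1215, 0.1985]
orientation: [3.116, 0.391, -0.008]
contact_force: [-0.2, -0.0, 0.3]
grip_width: 0.0
gripper_force: 0.0
```

Run:
```python
from h import *
o=telemetry.get_obs();print(o["clock"],o["tcp_pos"],o["joints"].round(2))
c=grab_frame("scene"); cv2.imwrite("pics/s1.png",cv2.resize(c["frame"][60:260,110:340],None,fx=3,fy=3)[:,:,::-1])
rows([(.4915,.1263,.065,14.7)])
```

```text
3.225 [0.49137265 0.12149359 0.19848741] [ 0.13  0.29 -0.58  1.95  0.19  0.96 -1.87]
[[0.001, -0.017, 0.541], [0.0, 0.001, -0.002]]
```

View pics/s1.png

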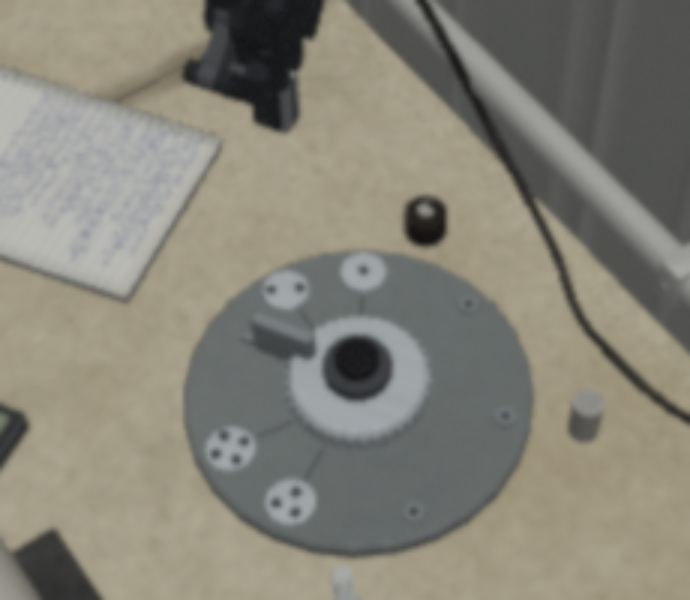

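The closed fingertips, at about (203,101) in the scene image, hang clear above the bench on the two-pip side of the tab. Next I lower them beside the tab.

>>> apply_moves(rows=[[[0,-0.017,0.15],[0,0,0]],[[0,-0.017,0.3],[0,0,0]],[[0,-0.017,0.42],[0,0,0]],[[0,-0.017,0.5],[0,0,0]],[[0,-0.017,0.53],[0,0,0]],[[0,-0.017,0.53],[0,0,0]]])

```text
clock: 4.03
tcp_pos: [0.4923, 0.1275, 0.0689]
orientation: [3.117, 0.393, 0.002]
contact_force: [0.3, 0.8, 0.6]
grip_width: -0.0003
gripper_force: 0.0
```

Run:
```python
from h import *
o=telemetry.get_obs();print(o["clock"],o["tcp_pos"],o["contact_force"],o["joints"].round(2))
c=grab_frame("scene"); cv2.imwrite("pics/s2.png",cv2.resize(c["frame"][100:260,130:320],None,fx=4,fy=3.7)[:,:,::-1][:600])
C=np.array([.561,.098])
def pose(th,off=.0195,r=.06):
    a=np.radians(th);u=np.array([np.cos(a),np.sin(a)]);n=np.array([-u[1],u[0]])
    return C+u*r-n*off
T=[(194.7,.0225),(194.7,.0195)]+[(194.7+5*k,.0195) for k in range(1,9)]
rows([(*pose(a,f),.066,a+180) for a,f in T])
```

```text
4.025 [0.4923315  0.12748026 0.06891773] [0.33616757 0.80652342 0.59819974] [ 0.04  0.48 -0.51  2.05  0.36  0.69 -2.02]
[[-0.005, 0.094, 0.013], [0.0, -0.001, -0.002]]
[[-0.004, 0.106, 0.013], [0.0, -0.001, -0.002]]
[[-0.01, 0.127, 0.013], [0.0, -0.001, -0.03]]
[[-0.014, 0.149, 0.013], [0.0, -0.001, -0.057]]
[[-0.016, 0.171, 0.013], [0.0, -0.001, -0.085]]
[[-0.016, 0.193, 0.013], [0.0, -0.001, -0.113]]
[[-0.014, 0.215, 0.013], [0.0, -0.001, -0.141]]
[[-0.011, 0.237, 0.013], [0.0, -0.001, -0.168]]
[[-0.005, 0.258, 0.013], [0.0, -0.001, -0.196]]
[[0.002, 0.279, 0.013], [0.0, -0.001, -0.224]]
```

View pics/s2.png

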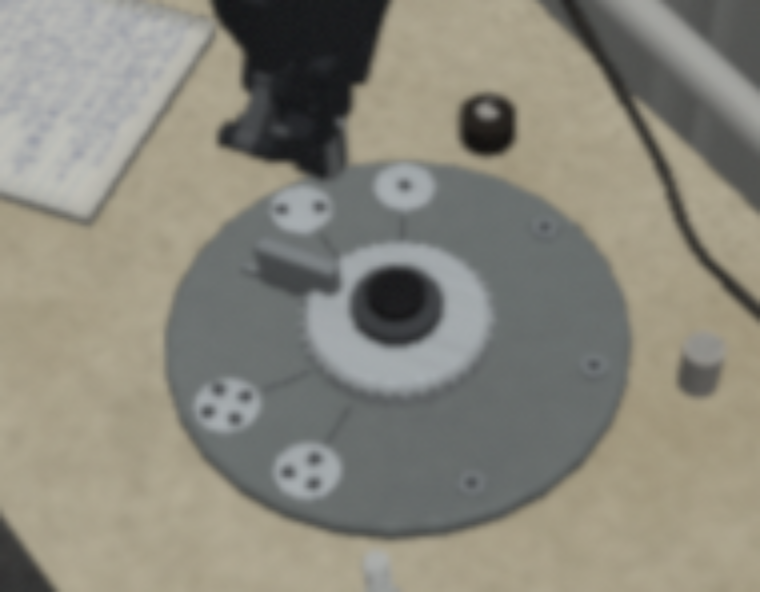

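The fingertip, at about (211,147) in the scene image, is beside the tab over the two-pip disc and touches nothing. Now I push along the arc in small steps.

>>> apply_moves(rows=[[[0,0.04,0.012],[0,0,0]],[[-0.002,0.07,0.012],[0,0,0]],[[-0.004,0.09,0.012],[0,0,0]],[[-0.004,0.1,0.012],[0,0,-0.002]],[[-0.004,0.106,0.012],[0,0,-0.002]],[[-0.007,0.117,0.012],[0,0,-0.016]],[[-0.01,0.127,0.012],[0,0,-0.03]],[[-0.012,0.138,0.012],[0,0,-0.043]],[[-0.014,0.149,0.012],[0,0,-0.057]]])

```text
clock: 5.2
tcp_pos: [0.4973, 0.0908, 0.0651]
orientation: [-3.068, -0.674, -0.0]
contact_force: [0.2, 0.3, 1.0]
grip_width: -0.0001
gripper_force: 0.0
```

Run:
```python
from h import *
o=telemetry.get_obs();print(o["clock"],o["tcp_pos"],o["contact_force"],o["moment"].round(2))
c=grab_frame("scene"); cv2.imwrite("pics/s3.png",cv2.resize(c["frame"][100:260,130:320],None,fx=4,fy=3.7)[:,:,::-1][:600])
C=np.array([.561,.098])
def pose(th,off=.0195,r=.06):
    a=np.radians(th);u=np.array([np.cos(a),np.sin(a)]);n=np.array([-u[1],u[0]])
    return C+u*r-n*off
rows([(*pose(a),.066,a+180) for a in np.arange(204.7,270,4)])
```

```text
5.2 [0.49726388 0.09077333 0.0651105 ] [0.15731919 0.27825463 0.95198973] [ 0.   -0.01  0.03]
[[0.004, 0.0, -0.004], [0.0, 0.0, 0.001]]
[[-0.001, 0.017, -0.004], [0.0, 0.0, -0.021]]
[[-0.004, 0.035, -0.004], [0.0, 0.0, -0.044]]
[[-0.007, 0.052, -0.004], [0.0, 0.0, -0.066]]
[[-0.008, 0.07, -0.004], [0.0, 0.0, -0.088]]
[[-0.008, 0.087, -0.004], [0.0, 0.0, -0.11]]
[[-0.007, 0.105, -0.004], [0.0, 0.0, -0.133]]
[[-0.004, 0.122, -0.004], [0.0, 0.0, -0.155]]
[[-0.001, 0.139, -0.004], [0.0, 0.0, -0.177]]
[[0.004, 0.156, -0.004], [0.0, 0.0, -0.199]]
[[0.01, 0.173, -0.004], [0.0, 0.0, -0.221]]
[[0.017, 0.189, -0.004], [0.0, 0.0, -0.244]]
[[0.025, 0.205, -0.004], [0.0, 0.0, -0.266]]
[[0.035, 0.22, -0.004], [0.0, 0.0, -0.288]]
[[0.045, 0.234, -0.004], [0.0, 0.0, -0.31]]
[[0.056, 0.247, -0.004], [-0.0, 0.0, -0.333]]
[[0.068, 0.26, -0.004], [-0.0, 0.0, -0.355]]
```

View pics/s3.png

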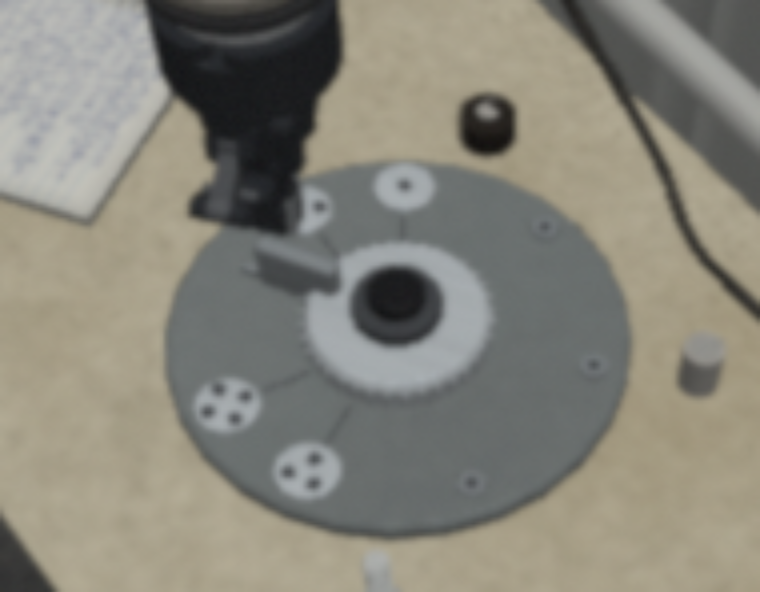

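The fingers are close to the tab, with the tip at about (200,163) in the scene image, but there is no contact yet. I'll check the tip height by casting a ray.

Run:
```python
from h import *
c=grab_frame("scene")
# nearest tip-corner pixel, find point on ray vs. TCP vertical plane
for u,v in((200,162.7),(204,161)):
  for z in(.03,.04,.05,.06): print(u,z,plane(c,u,v,z).round(4))
print(plane(c,211,147,.04).round(4),plane(c,211,147,.05).round(4))
```

```text
200 0.03 [0.4829 0.1033 0.03  ]
200 0.04 [0.488  0.0988 0.04  ]
200 0.05 [0.4932 0.0943 0.05  ]
200 0.06 [0.4984 0.0898 0.06  ]
204 0.03 [0.4862 0.1112 0.03  ]
204 0.04 [0.4914 0.1066 0.04  ]
204 0.05 [0.4965 0.102  0.05  ]
204 0.06 [0.5016 0.0974 0.06  ]
[0.4799 0.14   0.04  ] [0.4852 0.1349 0.05  ]
```

>>> apply_moves(rows=[[[0.002,0.009,-0.004],[0,0,-0.01]],[[-0.001,0.017,-0.004],[0,0,-0.021]],[[-0.002,0.026,-0.004],[0,0,-0.032]],[[-0.004,0.035,-0.004],[0,0,-0.044]],[[-0.005,0.043,-0.004],[0,0,-0.055]],[[-0.007,0.052,-0.004],[0,0,-0.066]],[[-0.008,0.061,-0.004],[0,0,-0.077]],[[-0.008,0.07,-0.004],[0,0,-0.088]],[[-0.008,0.078,-0.004],[0,0,-0.099]],[[-0.008,0.087,-0.004],[0,0,-0.11]]])

```text
clock: 6.55
tcp_pos: [0.5046, 0.0699, 0.0661]
orientation: [-2.907, -1.192, -0.0]
contact_force: [-0.7, -0.1, 0.0]
grip_width: 0.0004
gripper_force: 0.0
```

Run:
```python
from h import *
o=telemetry.get_obs();print(o["clock"],o["tcp_pos"],o["contact_force"],o["moment"].round(2))
c=grab_frame("scene"); cv2.imwrite("pics/s4.png",cv2.resize(c["frame"][100:260,130:320],None,fx=4,fy=3.7)[:,:,::-1][:600])
```

```text
6.55 [0.50464663 0.06987639 0.06609056] [-0.67453217 -0.08242127  0.0318159 ] [ 0.01  0.05 -0.04]
```

View pics/s4.png

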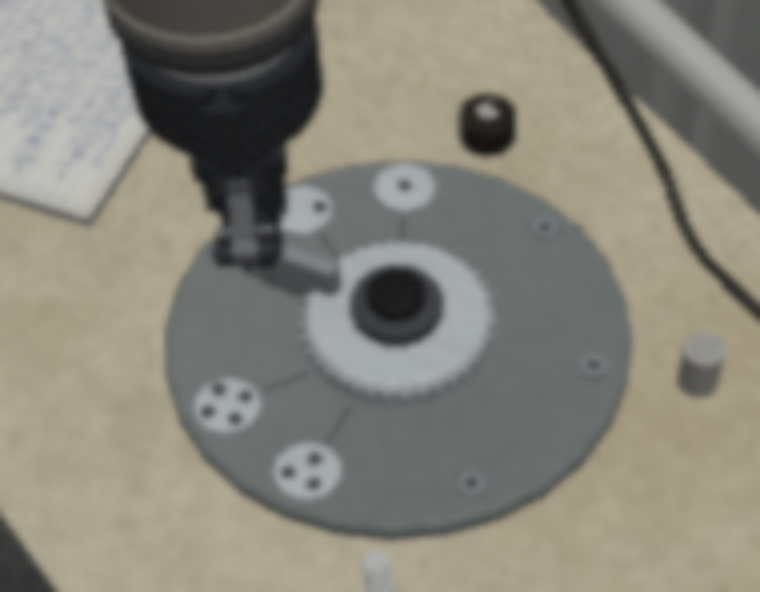

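The finger now overlaps the outer end of the tab and the tab hasn't moved, so the tip seems to be above it. I'll check by projecting the nominal TCP and tip points.

```bash
cat >> h.py <<'E'
def proj(c,p):
    q=att(c).T@(np.array(p)-c["origin"]); s=np.array([q[0],-q[1]])/-q[2]
    f=192/np.tan(np.radians(c["vertical_fov"])/2); s=s*(1+c["k1"]*(s@s)); return (s*f+[c["cx"],c["cy"]]).round(1)
E
python3 - <<'E'
from h import *
c=grab_frame("scene"); t=grab_frame("top")
for n,p in(("s1",(.4914,.1215,.1985)),("s2",(.4923,.1275,.0689)),("s3",(.4973,.0908,.0651)),("s4",(.5046,.0699,.0661))):
    print(n,*[proj(c,np.array(p)-[0,0,d]) for d in(0,.012,.025)])
for w in (-.011,.011):
  for h in(-.0145,.0145):
    o=telemetry.get_obs();print(proj(c,o["tcp_pos"]+R.from_rotvec(o["orientation"]).apply([w,h,.025])))
a=cv2.resize(t["frame"][195:285,205:305],None,fx=6,fy=6,interpolation=3)[:,:,::-1]
b=cv2.resize(c["frame"][140:200,150:230],None,fx=6,fy=6,interpolation=3)[:,:,::-1]
b=cv2.resize(b,(480,360)); im=np.zeros((600,800,3),np.uint8); im[:540,:]=0
im=np.zeros((540,800,3),np.uint8); im[:360,:400]=cv2.resize(a,(400,360)); im[:300,400:]=cv2.resize(b,(400,300))
cv2.imwrite("pics/c4.png",im)
E
```

```text
s1 [202.6 101.1] [203.2 105.9] [203.8 111. ]
s2 [210.6 145.5] [211.  149.2] [211.4 153.2]
s3 [199.7 160.5] [200.2 164.1] [200.8 167.9]
s4 [195.  169.6] [195.6 173.1] [196.2 176.9]
[190.1 170.9]
[190.6 183.9]
[201.7 170. ]
[202.4 183. ]
```

View pics/c4.png

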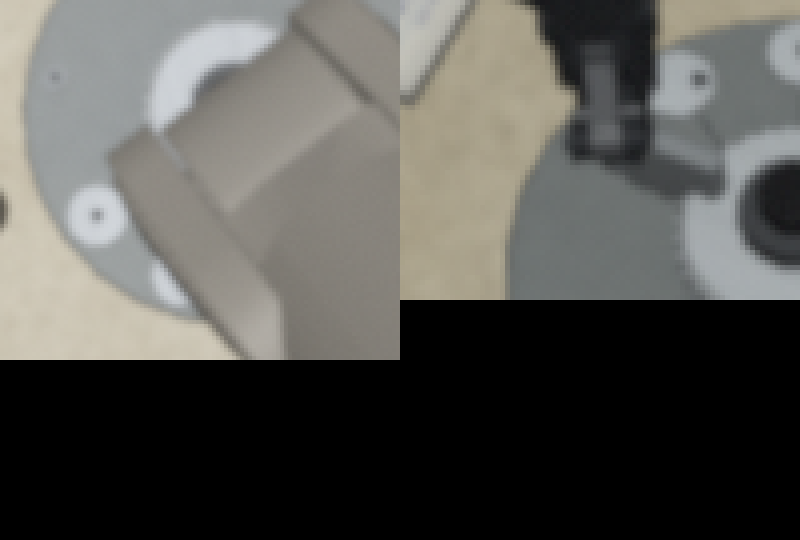

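The near edge of the fingertip is at row ~172, about 10 px higher than the nominal 25 mm reach predicts. So the tips are only about 0–5 mm ahead of the TCP, and they passed over the tab. I'll lift, go back and come down lower.

```bash
cat >> h.py <<'E'
C=np.array([.561,.098])
def pose(th,off=.0195,r=.06):
    a=np.radians(th);u=np.array([np.cos(a),np.sin(a)]);n=np.array([-u[1],u[0]])
    return C+u*r-n*off
E
python3 - <<'E'
from h import *
P=pose(194.7,.042)
rows([(.5046,.07,.09,227),(*P,.09,194.7+180),(*P,.046,194.7+180)])
E
```

```text
[[0.0, -0.0, -0.096], [-0.0, 0.0, 0.986]]
[[0.115, -0.187, -0.096], [-0.0, -0.0, 0.165]]
[[0.115, -0.187, 0.08], [-0.0, -0.0, 0.165]]
```

>>> apply_moves(rows=[[[0,0,-0.06],[0,0,0]],[[0,0,-0.1],[0,0,0]],[[0.04,-0.06,-0.1],[0,0,0.05]],[[0.08,-0.13,-0.1],[0,0,0.1]],[[0.115,-0.187,-0.1],[0,0,0.165]],[[0.115,-0.187,-0.1],[0,0,0.165]],[[0.115,-0.187,-0.03],[0,0,0.165]],[[0.115,-0.187,0.03],[0,0,0.165]],[[0.115,-0.187,0.08],[0,0,0.165]],[[0.115,-0.187,0.08],[0,0,0.165]]])

```text
clock: 7.95
tcp_pos: [0.4913, 0.1229, 0.0445]
orientation: [3.115, 0.404, -0.005]
contact_force: [0.2, -0.3, 0.4]
grip_width: -0.0001
gripper_force: 0.0
```

Run:
```python
from h import *
o=telemetry.get_obs();print(o["tcp_pos"],o["contact_force"],o["grip_width"])
rows([(*pose(a,f),.046,a+180) for a,f in [(194.7,.0265),(194.7,.0225),(194.7,.0195)]+[(194.7+k*4,.0195) for k in range(1,8)]])
```

```text
[0.49133484 0.12288226 0.04454972] [ 0.1886124  -0.28212772  0.3681838 ] -0.00012108844512154805
[[0.004, 0.061, -0.006], [-0.0, 0.001, 0.0]]
[[0.004, 0.077, -0.006], [-0.0, 0.001, 0.0]]
[[0.004, 0.089, -0.006], [-0.0, 0.001, 0.0]]
[[-0.001, 0.106, -0.006], [-0.0, 0.001, -0.022]]
[[-0.004, 0.123, -0.006], [-0.0, 0.001, -0.044]]
[[-0.007, 0.141, -0.006], [-0.0, 0.001, -0.066]]
[[-0.008, 0.158, -0.006], [-0.0, 0.001, -0.088]]
[[-0.008, 0.176, -0.006], [-0.0, 0.001, -0.111]]
[[-0.007, 0.193, -0.006], [-0.0, 0.001, -0.133]]
[[-0.005, 0.211, -0.006], [-0.0, 0.001, -0.155]]
```

No contact yet. I'll push gently while watching the force.

>>> apply_moves(rows=[[[0.004,0.03,0],[0,0,0]],[[0.004,0.061,0],[0,0,0]],[[0.004,0.077,0],[0,0,0]],[[0.004,0.089,0],[0,0,0]],[[0.002,0.098,0],[0,0,-0.011]],[[-0.001,0.106,0],[0,0,-0.022]],[[-0.002,0.115,0],[0,0,-0.033]],[[-0.004,0.123,0],[0,0,-0.044]],[[-0.006,0.132,0],[0,0,-0.055]],[[-0.007,0.141,0],[0,0,-0.066]]])

```text
clock: 9.2
tcp_pos: [0.4999, 0.089, 0.0462]
orientation: [-3.056, -0.728, -0.001]
contact_force: [0.4, 2.9, 1.5]
grip_width: 0.0002
gripper_force: 1.6
```

Run:
```python
from h import *
o=telemetry.get_obs();print(o["tcp_pos"],o["contact_force"],R.from_rotvec(o["orientation"]).inv().apply(o["contact_force"]))
import pickle
c=grab_frame("scene"); c0=pickle.load(open("scene.pkl","rb"))
cv2.imwrite("pics/c5.png",cv2.resize(c["frame"][130:230,150:270],None,fx=6,fy=6,interpolation=3)[:,:,::-1])
rows([(*pose(a),.045,a+180) for a in np.arange(206.7,246,4)])
```

```text
[0.49990088 0.08896388 0.04620803] [0.37261293 2.93947285 1.49914722] [ 1.65837035 -2.45603991 -1.49815193]
[[-0.005, -0.002, 0.005], [0.0, -0.0, 0.001]]
[[-0.01, 0.015, 0.005], [0.0, -0.0, -0.021]]
[[-0.014, 0.032, 0.005], [0.0, -0.0, -0.044]]
[[-0.016, 0.049, 0.005], [0.0, -0.0, -0.066]]
[[-0.018, 0.067, 0.005], [0.0, -0.0, -0.088]]
[[-0.018, 0.085, 0.005], [0.0, -0.0, -0.11]]
[[-0.017, 0.102, 0.005], [0.0, -0.0, -0.133]]
[[-0.014, 0.12, 0.005], [0.0, -0.0, -0.155]]
[[-0.011, 0.137, 0.005], [0.0, -0.0, -0.177]]
[[-0.006, 0.154, 0.005], [0.0, -0.0, -0.199]]
```

View pics/c5.png

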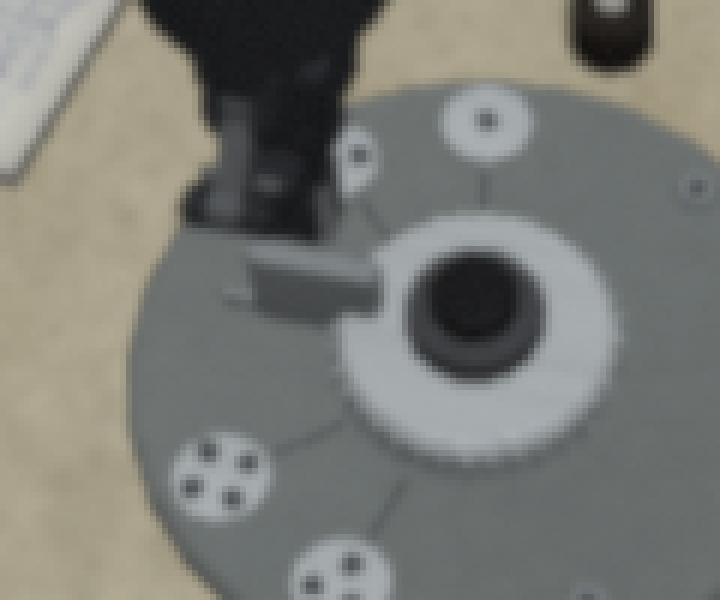

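The finger is now pushing the tab with about 3 N. The tab has turned, its top edge running from about (192,172) to (213,175) in the scene image. I've used up my pictures, so the rest is by numbers.

Run:
```python
from h import *
c=grab_frame("scene")
A=plane(c,150+382/6,130+268/6,.058)[:2];B=plane(c,150+250/6,130+255/6,.058)[:2]
for d in(B-A,B-C): print(np.degrees(np.arctan2(d[1],d[0]))%360,np.linalg.norm(d))
o=telemetry.get_obs(); d=o["tcp_pos"][:2]-C
for th in(198,200,202,204,206):
    a=np.radians(th); print(th,d@[np.cos(a),np.sin(a)],-d@[-np.sin(a),np.cos(a)])
```

```text
212.33449433572193 0.04100392768865963
208.6142162587754 0.06943913644136741
198 0.06086015490446821 0.009963270332308352
200 0.06047536742237823 0.012081189752622656
202 0.06001690002060032 0.014184390104188005
204 0.05948531127104204 0.016270308961349202
206 0.05888124883270976 0.01833640495328996
```

>>> apply_moves(rows=[[[-0.005,0.007,0.003],[0,0,-0.01]],[[-0.009,0.015,0.003],[0,0,-0.021]],[[-0.012,0.024,0.003],[0,0,-0.032]],[[-0.014,0.032,0.003],[0,0,-0.044]],[[-0.015,0.041,0.003],[0,0,-0.055]],[[-0.016,0.049,0.003],[0,0,-0.066]],[[-0.017,0.058,0.003],[0,0,-0.077]],[[-0.018,0.067,0.003],[0,0,-0.088]],[[-0.018,0.076,0.003],[0,0,-0.099]],[[-0.018,0.085,0.003],[0,0,-0.11]]])

```text
clock: 10.55
tcp_pos: [0.505, 0.0678, 0.0452]
orientation: [-2.885, -1.242, 0.001]
contact_force: [0.2, 3.8, 2.5]
grip_width: -0.0001
gripper_force: 1.7
```

Run:
```python
from h import *
o=telemetry.get_obs();print(o["clock"],o["tcp_pos"],o["contact_force"],R.from_rotvec(o["orientation"]).inv().apply(o["contact_force"]),o["joints"].round(2))
rows([(*pose(a),.045,a+180) for a in np.arange(226.7,263,4)])
```

```text
10.55 [0.50501739 0.06777698 0.04524699] [0.24329612 3.77787914 2.48780601] [ 2.91069881 -2.42028131 -2.48813451] [ 0.25  0.55 -0.63  2.05  0.5   0.69 -1.47]
[[0.002, 0.002, 0.001], [-0.0, 0.0, -0.001]]
[[-0.003, 0.019, 0.001], [-0.0, 0.0, -0.023]]
[[-0.007, 0.036, 0.001], [-0.0, 0.0, -0.045]]
[[-0.009, 0.054, 0.001], [-0.0, 0.0, -0.067]]
[[-0.011, 0.071, 0.001], [-0.0, 0.0, -0.09]]
[[-0.01, 0.089, 0.001], [-0.0, 0.0, -0.112]]
[[-0.009, 0.106, 0.001], [-0.0, 0.0, -0.134]]
[[-0.007, 0.124, 0.001], [-0.0, 0.0, -0.156]]
[[-0.003, 0.141, 0.001], [-0.0, 0.0, -0.178]]
[[0.002, 0.158, 0.001], [-0.0, 0.0, -0.201]]
```

>>> apply_moves(rows=[[[0,0.01,0],[0,0,-0.012]],[[-0.003,0.019,0],[0,0,-0.023]],[[-0.005,0.028,0],[0,0,-0.034]],[[-0.007,0.036,0],[0,0,-0.045]],[[-0.009,0.054,0],[0,0,-0.067]],[[-0.011,0.071,0],[0,0,-0.09]],[[-0.01,0.089,0],[0,0,-0.112]],[[-0.009,0.106,0],[0,0,-0.134]],[[-0.007,0.124,0],[0,0,-0.156]],[[-0.003,0.141,0],[0,0,-0.178]]])

```text
clock: 11.8
tcp_pos: [0.5299, 0.0431, 0.0452]
orientation: [-2.429, -1.991, 0.001]
contact_force: [-2.0, 3.0, 3.4]
grip_width: 0.0001
gripper_force: 1.9
```

Run:
```python
from h import *
o=telemetry.get_obs();print(o["clock"],o["tcp_pos"],o["contact_force"],R.from_rotvec(o["orientation"]).inv().apply(o["contact_force"]),o["joints"].round(2))
rows([(*pose(a),.045,a+180) for a in (260,264,268,272,274,276,278,279,280,281,282.8)])
# dark/bright segmentation of the tab in the scene view
c=grab_frame("scene")
d=proj(c,[.5812,.0100,.019]); print("disc3 px",d)
for th in(255,260,265,270,275,280):
    a=np.radians(th);u=np.array([np.cos(a),np.sin(a)])
    print(th,proj(c,[*(C+u*.03),.058]),proj(c,[*(C+u*.072),.058]))
g=cv2.cvtColor(c["frame"],cv2.COLOR_RGB2GRAY); np.set_printoptions(linewidth=250)
print(g[180:226:2,186:240:2])
```

```text
11.8 [0.52985675 0.0431079  0.0451949 ] [-2.03987165  3.04589741  3.40106555] [ 2.58678112 -2.59999927 -3.39917365] [ 0.39  0.62 -0.75  2.    0.61  0.76 -0.93]
[[-0.002, 0.007, 0.001], [-0.0, 0.0, -0.007]]
[[-0.006, 0.024, 0.001], [-0.0, -0.0, -0.029]]
[[-0.01, 0.041, 0.001], [-0.0, -0.0, -0.052]]
[[-0.012, 0.058, 0.001], [-0.0, -0.0, -0.074]]
[[-0.012, 0.067, 0.001], [-0.0, -0.0, -0.085]]
[[-0.013, 0.076, 0.001], [-0.0, -0.0, -0.096]]
[[-0.013, 0.085, 0.001], [-0.0, -0.0, -0.107]]
[[-0.012, 0.089, 0.001], [-0.0, -0.0, -0.113]]
[[-0.012, 0.094, 0.001], [-0.0, -0.0, -0.118]]
[[-0.012, 0.098, 0.001], [-0.0, -0.0, -0.124]]
[[-0.011, 0.106, 0.001], [-0.0, -0.0, -0.134]]
disc3 px [206.5 227.4]
255 [215.  186.4] [195.5 198.2]
260 [215.8 187.4] [197.5 200.6]
265 [216.8 188.3] [199.8 202.8]
270 [217.9 189.1] [202.4 204.9]
275 [219.  189.8] [205.1 206.7]
280 [220.2 190.5] [208.1 208.3]
[[ 41  30  27  29  32  29  36  39  37  47  75  79  82  86 116 124  81  63  34  31  31  31  31  30  29  50  67]
 [ 87  63  31  28  29  39  41  41  40  44  63  78  80  72  47  52  59  64  39  28  29  30  31  33  
[... 1643 characters left out ...]
 112 110 112 113 112 110 109 110]
 [171 121 147 146 117 115 115 114 114 115 115 114 115 114 100 108 112 113 113 113 112 111 113 112 111 110 111]
 [153 142 129 115 115 114 113 113 115 115 114 114 115 107 103 112 112 113 112 112 112 113 112 111 112 111 111]
 [118 116 115 114 115 115 113 114 114 116 119 117 114  99 109 112 112 113 113 113 112 111 113 112 111 111 111]
 [116 116 114 115 114 115 114 115 133 154 161 158 146 121 113 112 113 113 113 112 110 111 112 112 112 112 111]
 [116 116 115 114 114 114 116 141 169 176 168 128 158 163 125 113 112 113 113 113 111 111 112 111 111 112 111]
 [113 115 115 114 114 113 127 171 171 175 151  90 138 174 154 114 111 111 112 113 112 111 110 111 111 111 111]]
```

>>> apply_moves(rows=[[[-0.003,0.012,0],[0,0,-0.015]],[[-0.006,0.024,0],[0,0,-0.029]],[[-0.008,0.033,0],[0,0,-0.041]],[[-0.01,0.041,0],[0,0,-0.052]],[[-0.012,0.058,0],[0,0,-0.074]],[[-0.012,0.067,0],[0,0,-0.085]],[[-0.013,0.076,0],[0,0,-0.096]],[[-0.013,0.085,0],[0,0,-0.107]],[[-0.012,0.091,0],[0,0,-0.114]],[[-0.012,0.091,0],[0,0,-0.114]]])

```text
clock: 13.1
tcp_pos: [0.5519, 0.0354, 0.0452]
orientation: [2.04, 2.389, -0.0]
contact_force: [-2.1, 1.1, 0.0]
grip_width: -0.0002
gripper_force: 1.0
```

Run:
```python
from h import *
o=telemetry.get_obs();print(o["clock"],o["tcp_pos"],o["contact_force"],R.from_rotvec(o["orientation"]).inv().apply(o["contact_force"]),np.degrees(np.arctan2(*R.from_rotvec(o["orientation"]).as_matrix()[[1,0],0]))+180)
c=grab_frame("scene")
for th in(270,275,280,283,286):
    a=np.radians(th);u=np.array([np.cos(a),np.sin(a)]);n=np.array([-u[1],u[0]])
    print(th,[proj(c,[*(C+u*r+n*w),z]) for r,w,z in((.03,.005,.058),(.072,.005,.058),(.072,-.005,.058),(.072,.005,.03))])
g=cv2.cvtColor(c["frame"],cv2.COLOR_RGB2GRAY); np.set_printoptions(linewidth=250)
print(g[190:224:1,198:236:2])
for f in(.05,):rows([(*pose(280,.05),.045,100),(*pose(280,.05),.16,100)])
```

```text
13.1 [0.5519255  0.03536911 0.04520759] [-2.13679921  1.07089723  0.01089095] [ 1.39211501 -1.94287115 -0.01085605] 279.0039803531472
270 [array([220. , 190.6]), array([204.5, 206.4]), array([200.2, 203.3]), array([205.6, 213.9])]
275 [array([221.2, 191.2]), array([207.4, 208.1]), array([202.8, 205.3]), array([208.5, 215.5])]
280 [array([222.6, 191.6]), array([210.5, 209.5]), array([205.6, 207.1]), array([211.5, 216.9])]
283 [array([223.4, 191.9]), array([212.4, 210.3]), array([207.4, 208.1]), array([213.4, 217.7])]
286 [array([224.3, 192.1]), array([214.4, 211. ]), array([209.3, 209. ]), array([215.3, 218.3])]
[[ 29  27  27  30  39  42  41  43  44  51  78  56  40  51  72  78  64  55  54]
 [ 29  28  26  26  40  42  42  45  45  59  77  48  38  45  58  69  58  52  70]
 [ 35  27  26  29  39  41  41  45  42  56  65  40  38  46  48  58  64  83 115]
 [ 49  29  27  28  36  37  42  42  38  44  47  31  36  45  42  66 104 135 157]
 [ 55  27  27  26  29  33  37  35  32  34  33  28  31  40  44 100 150 168 175]
 [ 51  35  29  27  29  32  33  30  28  29  25  28  31  34  53 136 172 178 178]
 [ 55  
[... 1600 characters left out ...]
91  94 105 114 114 113 114 113 113 114 115 113 113]
 [115 115 116 117 122 122 103  99 109 113 114 114 115 113 113 114 115 114 113]
 [116 116 115 116 128 119 111 101 112 113 114 114 115 114 113 114 115 114 113]
 [116 115 119 124 127 124 122 107 113 114 115 115 115 115 114 113 114 114 113]
 [115 116 135 147 123 146 148 123 115 114 114 115 115 114 114 113 114 113 113]
 [117 125 157 167 137 151 164 148 117 113 115 115 115 115 112 112 113 113 113]
 [118 144 172 175 155 126 159 165 127 114 114 114 114 114 112 112 113 112 112]
 [123 163 177 177 157  93 141 174 143 115 114 114 114 115 112 111 112 112 112]]
[[-0.002, -0.121, 0.001], [-0.0, 0.0, -0.006]]
[[-0.002, -0.121, -0.459], [-0.0, 0.0, -0.006]]
```

>>> apply_moves(rows=[[[0,0.006,0],[0,0,-0.008]],[[0.001,0.012,0],[0,0,-0.014]],[[0.001,0.012,0],[0,0,-0.014]],[[0.001,-0.03,0],[0,0,-0.014]],[[0.001,-0.1,0],[0,0,-0.014]],[[0.001,-0.14,0],[0,0,-0.014]],[[0.001,-0.14,-0.2],[0,0,-0.014]],[[0.001,-0.14,-0.4],[0,0,-0.014]],[[0.001,-0.14,-0.5],[0,0,-0.014]],[[0.001,-0.14,-0.5],[0,0,-0.014]]])

```text
clock: 14.4
tcp_pos: [0.5187, 0.0308, 0.1724]
orientation: [1.985, 2.43, 0.005]
contact_force: [0.1, -0.7, -0.3]
grip_width: -0.0001
gripper_force: 0.0
```

Run:
```python
from h import *
o=telemetry.get_obs();print(o["clock"],o["tcp_pos"],o["contact_force"])
c=grab_frame("scene"); f=c["frame"]; cv2.imwrite("pics/c6.png",f[:,:,::-1])
g=cv2.cvtColor(f,cv2.COLOR_RGB2GRAY).astype(float); np.set_printoptions(linewidth=250)
# mean brightness of the tab's top-face centre line and of the side face, by angle
def smp(p): 
    u,v=proj(c,p); return cv2.getRectSubPix(g.astype(np.float32),(1,1),(float(u),float(v)))[0,0]
for th in range(270,296,2):
    a=np.radians(th);u=np.array([np.cos(a),np.sin(a)]);n=np.array([-u[1],u[0]])
    print(th,"top",np.mean([smp([*(C+u*r),.057]) for r in np.linspace(.045,.07,8)]).round(0),"L/R edge",[np.mean([smp([*(C+u*r+n*w),.057]) for r in np.linspace(.045,.07,8)]).round(0) for w in(-.007,-.004,.004,.007)])
print(g[186:224,198:230:2].astype(int))
```

```text
14.4 [0.51872982 0.03078812 0.17239252] [ 0.14791142 -0.66476988 -0.29812813]
270 top 122.0 L/R edge [np.float32(119.0), np.float32(119.0), np.float32(120.0), np.float32(119.0)]
272 top 124.0 L/R edge [np.float32(118.0), np.float32(120.0), np.float32(118.0), np.float32(125.0)]
274 top 121.0 L/R edge [np.float32(119.0), np.float32(122.0), np.float32(122.0), np.float32(129.0)]
276 top 119.0 L/R edge [np.float32(121.0), np.float32(124.0), np.float32(128.0), np.float32(125.0)]
278 top 122.0 L/R edge [np.float32(123.0), np.float32(122.0), np.float32(129.0), np.float32(111.0)]
280 top 128.0 L/R edge [np.float32(123.0), np.float32(120.0), np.float32(120.0), np.float32(90.0)]
282 top 130.0 L/R edge [np.float32(122.0), np.float32(123.0), np.float32(100.0), np.float32(80.0)]
284 top 121.0 L/R edge [np.float32(122.0), np.float32(128.0), np.float32(83.0), np.float32(82.0)]
286 top 101.0 L/R edge [np.float32(126.0), np.float32(129.0), np.float32(79.0), np.float32(97.0)]
288 top 85.0 L/R edge [np.float32(129.0), np.float32(120.0), np.float32(86.0), np.float32(117.0)]
290 top 78.0 L/R edge [np.floa
[... 2111 characters left out ...]
  98 110 111 111 111 109 110]
 [112 112 112 113 112  95  71  76  80 105 110 110 111 110 108 110]
 [111 111 112 113 112  99  79  75  88 108 109 111 111 109 110 109]
 [111 112 113 112 111 108 101  79  98 109 109 110 110 109 109 111]
 [111 111 112 112 111 115 115  83 105 110 110 111 111 110 110 111]
 [111 111 111 113 115 121 112  91 108 109 110 111 111 110 109 110]
 [112 112 116 127 130 126 108 102 110 110 110 111 111 111 109 110]
 [112 114 132 151 144 126 126 118 111 110 110 111 110 111 109 109]
 [113 121 151 167 151 113 148 142 113 110 111 111 111 110 109 108]
 [114 139 166 172 155  95 150 159 123 111 111 110 111 111 109 108]
 [119 157 171 172 151  83 137 168 138 111 109 110 110 110 109 108]]
```

Run:
```python
from h import *
c=grab_frame("scene"); t=grab_frame("top"); Cs=np.array([.561,.099]); Ct=np.array([.5607,.0969])
for th in(278,281,284,287):
    a=np.radians(th);u=np.array([np.cos(a),np.sin(a)]);n=np.array([-u[1],u[0]])
    print(th,"scene nose",proj(c,[*(Cs+u*.076),.022]),"corners",[proj(c,[*(Cs+u*.072+n*w),.058]) for w in(-.005,.005)],"top tab",[proj(t,[*(Ct+u*r),.058]) for r in(.03,.072)],"nose",proj(t,[*(Ct+u*.077),.022]))
g=cv2.cvtColor(t["frame"],cv2.COLOR_RGB2GRAY); np.set_printoptions(linewidth=250)
print(g[204:230,274:314:2])
rows([(.561,.098,.172,102),(.561,.098,.10,102)])
```

```text
278 scene nose [207.4 218.5] corners [array([204.9, 206.1]), array([209.6, 208.6])] top tab [array([278.3, 218.1]), array([299.2, 215.1])] nose [300.5 216.5]
281 scene nose [209.3 219.4] corners [array([206.6, 207.1]), array([211.5, 209.4])] top tab [array([278.1, 217.3]), array([298.8, 213.3])] nose [300.1 214.6]
284 scene nose [211.2 220.3] corners [array([208.4, 208. ]), array([213.4, 210.1])] top tab [array([277.9, 216.6]), array([298.4, 211.4])] nose [299.7 212.7]
287 scene nose [213.2 221.1] corners [array([210.3, 208.9]), array([215.4, 210.8])] top tab [array([277.7, 215.8]), array([297.9, 209.6])] nose [299.1 210.8]
[[138 128 137 123 117 120 123 125 128 131 133 135 136 137 139 140 140 142 143 142]
 [123 122 128 115 115 122 127 129 130 132 133 135 136 137 139 140 140 142 143 144]
 [120 123 125 112 114 123 127 130 131 133 135 137 137 138 140 140 143 142 143 144]
 [122 125 127 117 110 121 129 131 133 134 137 137 139 139 140 142 143 143 144 145]
 [125 127 128 124 112 120 129 132 133 137 137 138 139 140 141 142 143 145 145 144]
 [127 129 131 130 120 117 126 133 135 137 138 139 140
[... 1081 characters left out ...]
49 150 152 154 156 159 162]
 [139 140 141 143 143 143 145 144 143 137 119 129 145 150 151 153 157 159 161 164]
 [137 142 142 143 143 143 144 144 145 141 125 122 141 150 153 155 158 160 164 166]
 [135 142 143 144 145 145 144 143 143 142 133 119 135 150 154 156 160 163 166 168]
 [129 140 143 144 145 144 144 145 144 143 139 124 128 149 156 159 162 164 167 169]
 [126 139 143 144 144 144 144 143 144 145 141 130 121 144 158 161 164 167 169 170]
 [125 133 143 144 144 144 144 144 144 143 143 136 119 136 156 162 167 168 170 171]
 [124 129 141 144 145 144 143 143 145 144 144 139 125 129 153 165 169 170 170 171]]
[[0.231, 0.228, -0.011], [-0.0, 0.0, -0.003]]
[[0.231, 0.229, 0.277], [-0.0, 0.0, -0.003]]
```

The measured tab angle is about 281–282.5° against the 282.8° target, so the error is under 4 mm. Next I move over the button.

>>> apply_moves(rows=[[[0.1,0.1,0],[0,0,0]],[[0.2,0.2,0],[0,0,0]],[[0.248,0.228,0],[0,0,-0.002]],[[0.248,0.228,0],[0,0,-0.002]],[[0.248,0.228,0.15],[0,0,-0.002]],[[0.248,0.228,0.28],[0,0,-0.002]],[[0.248,0.228,0.33],[0,0,-0.002]],[[0.248,0.228,0.33],[0,0,-0.002]]])

```text
clock: 15.55
tcp_pos: [0.5601, 0.1016, 0.0874]
orientation: [-1.98, -2.438, 0.002]
contact_force: [0.8, -0.4, -0.1]
grip_width: 0.0
gripper_force: 0.0
```

Run:
```python
from h import *
o=telemetry.get_obs();print(o["clock"],o["tcp_pos"],o["contact_force"])
```

```text
15.55 [0.56010695 0.10162003 0.08738971] [ 0.76542618 -0.38692231 -0.14290268]
```

>>> apply_moves(rows=[[[0,0,0.012],[0,0,0]],[[0,0,0.024],[0,0,0]],[[0,0,0.036],[0,0,0]],[[0,0,0.048],[0,0,0]],[[0,0,0.06],[0,0,0]],[[0,0,0.072],[0,0,0]],[[0,0,0.08],[0,0,0]],[[0,0,0.08],[0,0,0]]])

```text
clock: 16.55
tcp_pos: [0.5606, 0.1025, 0.0677]
orientation: [-1.979, -2.439, 0.0]
contact_force: [-0.1, -0.0, -0.3]
grip_width: 0.0001
gripper_force: 0.0
```

>>> apply_moves(rows=[[[0,0,0.006],[0,0,0]],[[0,0,0.012],[0,0,0]],[[0,0,0.018],[0,0,0]],[[0,0,0.024],[0,0,0]],[[0,0,0.024],[0,0,0]]])

```text
clock: 17.18
tcp_pos: [0.5606, 0.1025, 0.0617]
orientation: [-1.979, -2.44, 0.0]
contact_force: [-0.6, 0.1, -0.7]
grip_width: 0.0001
gripper_force: 0.0
```

>>> apply_moves(rows=[[[0,0,0.005],[0,0,0]],[[0,0,0.01],[0,0,0]],[[0,0,0.014],[0,0,0]],[[0,0,0.014],[0,0,0]]])

```text
clock: 17.68
tcp_pos: [0.5607, 0.1025, 0.0583]
orientation: [-1.979, -2.44, 0.0]
contact_force: [-0.4, 0.7, 1.1]
grip_width: 0.0001
gripper_force: 0.0
```

>>> apply_moves(rows=[[[0,0,0.004],[0,0,0]],[[0,0,0.008],[0,0,0]],[[0,0,0.008],[0,0,0]]])

```text
clock: 18.05
tcp_pos: [0.5607, 0.1025, 0.0563]
orientation: [1.979, 2.44, -0.0]
contact_force: [-0.5, 0.0, 0.2]
grip_width: -0.0
gripper_force: 0.0
```

>>> apply_moves(rows=[[[0,0,0.004],[0,0,0]],[[0,0,0.008],[0,0,0]],[[0,0,0.012],[0,0,0]],[[0,0,0.012],[0,0,0]]])

```text
clock: 18.55
tcp_pos: [0.5607, 0.1026, 0.0534]
orientation: [1.979, 2.44, 0.0]
contact_force: [-1.7, -1.0, 3.2]
grip_width: -0.0
gripper_force: 1.5
```

Run:
```python
from h import *
o=telemetry.get_obs();print(o["tcp_pos"],o["contact_force"])
c=grab_frame("scene"); g=cv2.cvtColor(c["frame"],cv2.COLOR_RGB2GRAY); np.set_printoptions(linewidth=250)
print([proj(c,[.561,.099,z]) for z in(.048,.052,.058)])
print(g[166:202,210:250:2])
```

```text
[0.56073306 0.10258185 0.05339733] [-1.70169907 -0.99172518  3.18302319]
[array([229.1, 180.7]), array([229. , 179.6]), array([228.9, 177.9])]
[[110 101 112 114 107  60  30  26  27  25  26  25  28  40  40  40  42  37  32  38]
 [113 102 108 115 120  99  37  30  42  27  26  27  28  34  38  39  37  32  30  26]
 [114 107 102 126 148 137  50  48  68  33  26  28  24  28  32  35  32  28  26  25]
 [114 113 110 148 166 155  60  69  83  34  30  27  29  25  29  28  27  27  28  26]
 [113 117 140 165 171 160  67  71  74  37  30  26  26  27  26  28  27  27  25  27]
 [114 129 161 172 171 163  76  69  59  49  35  24  27  27  25  26  26  29  29  38]
 [120 148 170 173 171 164  77  67  53  60  47  30  25  30  31  28  24  34  61  71]
 [131 165 172 171 171 159  71  68  54  67  65  31  27  31  50  37  46  76 114 116]
 [143 171 173 170 172 142  61  66  54  68  74  35  28  32  83  80  94 130 154 145]
 [157 171 172 170 165 110  54  66  55  68  74  38  26  36  94 133 144 161 169 160]
 [167 172 171 170 152  82  51  65  54  66  74  38  29  46  86 152 168 172 170 167]
 [171 173 169 171 134  69  45  65  55  67  7
[... 1331 characters left out ...]
31 151 169 173 175 174 174 173 171]
 [161 170 165 136 132 126 118 163 150 145 146 161 170 173 174 174 174 173 174 167]
 [153 170 154 130 133 117 109 168 166 164 167 171 172 173 174 174 174 174 175 160]
 [144 165 144 130 131 104 104 168 169 168 171 173 172 173 175 174 173 173 170 151]
 [129 152 135 132 128  92 104 168 167 169 172 172 172 174 174 174 173 172 161 139]
 [115 134 132 134 119  82 108 167 167 170 172 172 173 174 175 174 173 167 150 126]
 [113 123 132 133 106  79 126 167 169 171 173 172 173 174 175 175 170 158 133 110]
 [106 120 132 129  94  82 144 167 169 171 172 173 174 175 176 175 160 146 118 104]
 [105 125 134 121  85  92 156 168 169 172 173 173 175 174 176 166 148 124 107 103]]
```

The fingers are on the button, with 3.2 N upward. I'll press it through to the stop.

>>> apply_moves(rows=[[[0,0,0.004],[0,0,0]],[[0,0,0.008],[0,0,0]],[[0,0,0.012],[0,0,0]],[[0,0,0.012],[0,0,0]]])

```text
clock: 19.1
tcp_pos: [0.5608, 0.1026, 0.0504]
orientation: [1.979, 2.44, 0.0]
contact_force: [-1.1, -0.4, 5.0]
grip_width: -0.0001
gripper_force: 2.4
```

>>> apply_moves(rows=[[[0,0,0.004],[0,0,0]],[[0,0,0.008],[0,0,0]],[[0,0,0.008],[0,0,0]]])

```text
clock: 19.48
tcp_pos: [0.5609, 0.1026, 0.05]
orientation: [1.979, 2.439, -0.001]
contact_force: [-4.8, -3.1, 19.9]
grip_width: 0.0001
gripper_force: 9.9
```

The button is bottomed: the force jumped to 20 N while the tool moved only 0.4 mm. I'll release straight up.

>>> apply_moves(rows=[[[0,0,-0.005],[0,0,0]],[[0,0,-0.03],[0,0,0]],[[0,0,-0.1],[0,0,0]],[[0,0,-0.3],[0,0,0]],[[0,0,-0.5],[0,0,0]],[[0,0,-0.6],[0,0,0]],[[0,0,-0.6],[0,0,0]],[[0,0,-0.6],[0,0,0]]])

```text
clock: 20.48
tcp_pos: [0.5602, 0.1021, 0.1977]
orientation: [-1.979, -2.439, 0.002]
contact_force: [-0.4, -0.3, 0.4]
grip_width: 0.0
gripper_force: 0.0
```

Run:
```python
from h import *
o=telemetry.get_obs();print(o["clock"],o["tcp_pos"],o["contact_force"],abs(o["qvel"]).max())
c=grab_frame("scene"); g=cv2.cvtColor(c["frame"],cv2.COLOR_RGB2GRAY).astype(int)
g0=cv2.cvtColor(cv2.imread("pics/c6.png"),cv2.COLOR_BGR2GRAY).astype(int)
d=abs(g-g0); print("tab/disc area diff",d[186:240,190:230].max(),"button",d[170:190,218:240].max(),"bolt/slug",d[240:275,210:240].max(),d[185:215,295:315].max(),"spec",d[122:145,242:262].max())
```

```text
20.475 [0.56016654 0.10208223 0.19772645] [-0.37918927 -0.315322    0.38371085] 0.01403209388948808
tab/disc area diff 5 button 5 bolt/slug 5 4 spec 12
```

```bash
python3 -c "
from bench import job
print(job.hand_in())"
```

```text
the job is handed in; nothing more can be done
None
```

I turned the pointer to the three-pip disc (estimated within about 4 mm; 8 mm is allowed), pressed the button to its stop once, and it came back up; the bystanders showed no movement, and I handed the job in without getting a verdict back.

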